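# Set the sprung jaw of a trimming jig to its half-open stop

## Task

Get the pot-trimming jig ready for the next beaker: with the fingertips, push the front of the upright blue plate so that its sprung jaw slides back well past half way, towards its far stop, then let it go so that it springs forward and catches on the red-capped stop pin, half open. Only push the plate: do not grip it or touch its dark back. Leave the pots and the tool around the jig where they are, and finish with the hand clear.

Things in the scene. Friction and masses are not known exactly. Their poses are not given: they have to be found in the camera images.
- jig: The jig's bed, fixed to the table (place and direction differ each time): plywood 355 x 130 x 12 mm, from x = -155 to +200 mm in its own frame, origin on the table's top, z up. Its own +x is the direction in which the jaw opens. Across the -x end stands a fixed head with cork pads (65 mm high, to x = -105 mm); at x = 105 mm a dark bridge 62 mm high carries the stop pin.
- push_plate: Upright blue plate on the sliding jaw, 80 mm wide (y), 80 mm high (z), 10 mm thick. Origin at the centre of its front face, 90 mm above the table (face spans heights 50 to 130 mm); +x is the push direction, z up; it moves with the jaw, the face at the jig's x = 0 when closed. On its -x side cork pads jut out 30 mm, but nothing there as far as the fixed head is higher than 70 mm.
- plate_back: Dark steel backing behind the blue plate, 80 mm wide, 68 mm high (12 mm lower than the blue plate's top), 6 mm thick; origin 10 mm behind the blue face, 84 mm above the table. Not to be touched.
- jaw (a joint): Jaw travel along the jig's +x, m: 0 closed (at the start), 0.060 at the far stop. A spring pushes it back towards 0, about 4 N at 0 rising to 8 N at the stop. Let go short of 0.036 it slides back to 0; pushed beyond about 0.037 the stop pin drops, and after letting go it springs forward and stays caught at 0.036.
- stop_pin (a joint): How far the sprung vertical stop pin has dropped, m: 0 while it rides on the jaw's bar, 0.010 when it has dropped into the slot and can hold the jaw. It drops by itself.
- pin_cap (a point): Top of the pin's round red cap (24 mm across), 94 mm above the table while the pin is up, 84 mm when it has dropped; at the jig's x = 105 mm, y = 0.
- beaker_a_mid (a point): Centre (half-way up) of a loose clay beaker, 64 mm across, 95 mm high, standing beside the jig. Loose; may only be left alone.
- beaker_b_mid (a point): Centre of a second, alike clay beaker. Loose; may only be left alone.
- clay_bowl_mid (a point): Centre of a loose clay bowl, 90 mm across, 50 mm high, beside the jig. Loose; may only be left alone.
- trim_tool: Loose loop tool, wooden handle 100 x 16 x 16 mm along its x with a wire loop to +90 mm; origin under the handle's middle. Loose; may only be left alone.
Things that resemble listed ones, but are neither listed nor needed, are in the scene too. Leave any turquoise look-alike of the part that bears clay_bowl_mid alone.

How it is judged (in metres and radians):
On the way, in this order (a step that is already met when the one before it is completed fails the run):
1. the jaw is pushed beyond the half-way catch (travel over 42 mm) with the fingers on the blue plate (value of joint jaw above 0.042 m and contact force between the fingers and push_plate above 0.5 N), for 0.1 s.
2. let go, the jaw has come back and is caught on the dropped stop pin (value of joint jaw between 0.032 and 0.039 m and value of joint stop_pin above 0.007 m and contact force between each of the arm, the fingers and push_plate below 0.2 N), for 0.3 s.
At the end, for the whole second after the job is handed in: The jaw rests caught at 36 mm of travel (32 to 39 mm), the stop pin dropped by more than 7 mm; the pots and the tool are within 15 mm of where they stood, the pots upright (value of joint jaw between 0.032 and 0.039 m and value of joint stop_pin above 0.007 m and velocity of joint jaw between -0.005 and 0.005 m/s and not (distance of any of beaker_a_mid, beaker_b_mid, clay_bowl_mid, trim_tool from where it was at the start of the episode above 0.015 m or angle between any of beaker_a_mid, beaker_b_mid, clay_bowl_mid's own z axis and vertical above 0.3 rad)); the robot touches nothing.
It fails at once if a pot or the tool was moved by more than 15 mm, lifted or tipped (distance of any of beaker_a_mid, beaker_b_mid, clay_bowl_mid, trim_tool from where it was at the start of the episode above 0.015 m or angle between any of beaker_a_mid, beaker_b_mid, clay_bowl_mid's own z axis and vertical above 0.3 rad).
It fails at once if the plate was gripped or touched on its dark back (contact force between any of the fingers, the arm and plate_back above 1 N).
It also fails if it takes over 38 s, if anything falls off the work surface, if the arm or the gripper's body presses on something with over 40 N, if the wrist force passes 120 N, or if a joint passes its speed limit or range.

## Robot

A 7-joint arm with a two-finger parallel gripper is mounted at the origin on the work surface. World frame = base frame: x ahead of the robot, y to its left, z up, the work surface at z = 0. Lengths are in m, angles in degrees, forces in N, time in s.
With the tool pointing down it reaches from about 0.425 to 0.875 m from the base axis. Payload 4.7 kg.
Tool frame: the origin (TCP) lies midway between the tips of the shut fingers; the grasp point (between the pads) lies 19 mm behind it; z points along the fingers, y is the line along which they close (so a half turn about z gives the same grasp; the last joint's range is limited). The gripper opens to 87 mm and grips with 3 to 60 N. Pads are 19 mm wide; open, the fingers measure 117 mm over their backs; the gripper's body (75 mm by 190 mm) begins 51 mm behind the grasp point.
Start: joints at [-76.312, 18.392, -4.016, 83.108, 1.295, 78.541, -3.26], TCP at [0.145, 0.634, 0.202] pointing down, gripper open.
Joint ranges: [-163.93, 163.93], [-17.29, 119.83], [-79.2, 71.16], [3.27, 140.29], [-89.18, 269.18], [5.43, 117.66], [-154.24, 154.24]. Speed limits (degrees/s): [147.25, 147.25, 180, 180, 180, 180, 180].

## Interface

Orientations are given as [roll, pitch, yaw] about the fixed x, y, z axes, in that order (R = Rz(yaw) Ry(pitch) Rx(roll)).
In Python, from cell import env, viewer, boxes_of, masks_of gives the robot as it stands. The module is installed in compiled form; this text tells all that it offers.
- The arm moves only by the tool apply_moves, never from a script. Its argument "moves" is a list of rows, each a list of 7 numbers: the shift along the tool's x, y, z scaled (see below), then the turn, a rotation vector about the tool's x, y, z scaled (see below), then the opening, from 0 (shut) to 1 (fully open). A call has 1 to 20 rows; each row is the pose to reach, as a shift and turn from the pose commanded when the call began, along the tool's axes at that moment; what a row does not reach only later rows make up. The controller multiplies each number of a shift by 0.2 m and each number of a turn by 1.5 rad. A row lasts 1/10 s, in which the tool goes at most 50 mm and 8.59 degrees, less where a joint would pass 70% of its speed; a pose out of reach is approached as far as the arm can. A call with a number of a shift or a turn outside -1 to 1 is refused whole. A call with a gripper value outside its range is refused whole. The fingers move at their own pace and stop on an object; "grip_force" is the grip in N (left out, the last holds). Time passes only in rows, so rows that repeat a pose let the fingers close. It gives the time, the measured TCP pose, the force, the opening and the grip force at its end, in the units of the state.
- env.get_obs(): the state, without advancing time (a new reading comes with each control period).
- viewer.read_camera(name): name is "scene" or "top" or "wrist"; returns the picture (400x640x3 uint8, red, green, blue); there is no depth.
- viewer.get_calibration(name): a dict with "fov_y" (degrees; the focal length in pixels is half the picture's height over the tangent of half this angle, whatever the lens; pixels are square), "cx", "cy" (the principal point, pixels), "k1" (the pictures are not rectified: a ray, as slopes to the right and down, at radius r is drawn at 1 + k1 r^2 times it, then the intrinsics apply), "position" and "orientation" of the camera in the world. Camera axes: x right, y up, looking along -z (the intrinsics and any distortion apply to the point x, -y, -z); pixel columns grow to the right and rows downward; lengths in m; the calibration is good to about 2 mm. A picture is of the moment at which its call begins: read the wrist's pose just before it. get_calibration takes no time and is no camera call; for the wrist camera it gives the pose at the moment of the call.
- env.sign_off(): hands the job in; it is judged then, once.
Trained networks look in the newest picture that a camera, given by its name, has taken for a name from the list of things; names that differ only in an ending like _2 or _b are one class to them, and where a whole thing is asked for, a point or a joint stands for the part that bears it (a point fixed in the world has none). Each returns a list of dicts, best first, with "conf" (0 to 1); they miss things now and then, are a little off and sometimes report something else, mostly with a low value. They report only what shows in the picture. A call takes as long as a camera call. They do not tell look-alikes from the thing itself.
- boxes_of(camera, target): "location" ([column, row] in pixels, amid what is visible of it).
- masks_of(camera, target): "pixels" (400x640 bool, what is visible of it) and "location" ([column, row] in pixels, amid what is visible of it).
The state is a dict: "time_s": time; "qpos": joint angles; "joint_velocities": joint speeds; "effort": joint torques, N m; "tool_pos": TCP position; "tool_rot": TCP orientation; "force": force on the tool from outside, world axes, zero at the start; "wrist_torque": the same for the moment, N m; "grip_width": finger opening in m; "grasp_force": force on a finger pad.
Only numpy, scipy, OpenCV 4.12 (cv2) and the standard library are available. Lean on these libraries where they do the work, as an engineer would, in place of code of your own. Each camera call takes 0.05 s, during which the arm holds its last target. There are 200 camera calls.

## Working session

There is one attempt and no reset: what is moved stays moved. The work goes in short steps, Python scripts to look and compute and a tool call to move; the robot and the scene stay as the last step left them, time stands still between calls to the robot, and variables do not carry over. Pictures are saved under pics/ and viewed, at most 10 in all, crops included, and the job is handed in when it is done.

Besides the shell and the picture viewer there is one more tool, called after ">>>" as name([rows], argument=value, ...), one row to a line, values as JSON. apply_moves: Moves the arm, as the interface text tells. Shifts and turns lie within -1 to 1; 1 stands for 0.2 m of shift or 1.5 rad of turn. Its arguments: {"type":"object","properties":{"moves":{"type":"array","items":{"type":"array","items":{"type":"number","minimum":-1,"maximum":1}}},"grip_force":{"type":"number"}},"required":["moves"]}

```bash
mkdir -p pics; cat > h.py <<'E'
import numpy as np, cv2
from scipy.spatial.transform import Rotation as R
from cell import env, viewer, boxes_of, masks_of
def rot(o):
    o=np.array(o,float)
    if o.shape==(3,3): return o
    if o.size==4: return R.from_quat(o).as_matrix()
    return R.from_euler('xyz',o,degrees=True).as_matrix()
def onplane(c,px,z):
    f=200/np.tan(np.radians(c['fov_y'])/2)
    d=np.array([(px[0]-c['cx'])/f,(px[1]-c['cy'])/f]); u=d.copy()
    for _ in range(20): u=d/(1+c['k1']*(u@u))
    v=rot(c['orientation'])@np.array([u[0],-u[1],-1]); p=np.array(c['position'])
    return p+v*(z-p[2])/v[2]
E
python3 - <<'E'
from h import *
print(env.get_obs())
for n in('scene','top'):
    im=viewer.read_camera(n); cv2.imwrite(f'pics/{n}0.png',im[:,:,::-1]); c=viewer.get_calibration(n); print(n,c)
    for t,z in(('push_plate',.09),('plate_back',.084),('pin_cap',.094),('jig',.012),('beaker_a_mid',.05),('clay_bowl_mid',.025),('trim_tool',.008)):
        for b in boxes_of(n,t)[:3]: print(t,round(b['conf'],2),np.round(b['location']),onplane(c,b['location'],z).round(3))
E
```

```text
{'time_s': 0.0, 'qpos': array([-76.31229036,  18.43776902,  -4.01483831,  83.17419105,
         1.29665145,  78.54211784,  -3.25857951]), 'joint_velocities': array([-0.0159603 ,  0.06561681, -0.06047913, -0.1312736 ,  0.06068782,
       -0.08772586, -0.06238674]), 'effort': array([-1.99664532e-05, -4.91283381e+01, -4.04036539e-01, -3.12524128e+01,
       -6.41645584e-02,  4.36808739e-02,  1.55156176e-04]), 'tool_pos': array([0.14482752, 0.63305062, 0.20138234]), 'tool_rot': array([-1.79891255e+02,  7.65181097e-03,  1.67123124e+02]), 'force': array([ 0.69621147, -0.25171719,  0.27452749]), 'wrist_torque': array([-0.07109213,  0.01978141, -0.00345521]), 'grasp_force': 0.0, 'grip_width': 0.08736230381735285}
scene {'fov_y': 42.402464132811396, 'cx': 319.16980986252, 'cy': 199.10876429865536, 'k1': -0.16329361385817334, 'position': array([ 1.42300998, -0.04711263,  0.64166215]), 'orientation': array([58.86788323,  0.80839356, 82.82350915])}
push_plate 0.68 [351. 185.] [0.466 0.134 0.09 ]
pin_cap 0.51 [322. 226.] [0.62  0.052 0.094]
jig 0.64 [340. 229.] [0.519 0.102 0.012]
beaker_a_mid 0.
[... 305 characters left out ...]
 203.06336283935218, 'k1': -0.03396526225626815, 'position': array([0.47506584, 0.06097481, 0.86671418]), 'orientation': array([  3.30034563,  -1.52547346, -89.20198695])}
push_plate 0.73 [290. 208.] [0.51  0.112 0.09 ]
pin_cap 0.64 [317. 172.] [0.586 0.055 0.094]
pin_cap 0.19 [292. 204.] [0.516 0.107 0.094]
jig 0.68 [292. 203.] [0.523 0.112 0.012]
jig 0.24 [288. 208.] [0.513 0.121 0.012]
beaker_a_mid 0.71 [391. 211.] [ 0.507 -0.109  0.05 ]
beaker_a_mid 0.54 [208. 197.] [0.532 0.293 0.05 ]
clay_bowl_mid 0.83 [314. 301.] [0.304 0.059 0.025]
clay_bowl_mid 0.83 [440. 233.] [ 0.46  -0.226  0.025]
clay_bowl_mid 0.66 [406. 292.] [ 0.325 -0.15   0.025]
trim_tool 0.75 [267. 128.] [0.699 0.174 0.008]
```

```bash
python3 -c "
import cv2
a=cv2.imread('pics/top0.png');cv2.imwrite('pics/top0c.png',cv2.resize(a[80:330,150:470],(768,600),interpolation=2))"
```

```text
(no output)
```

View pics/top0c.png

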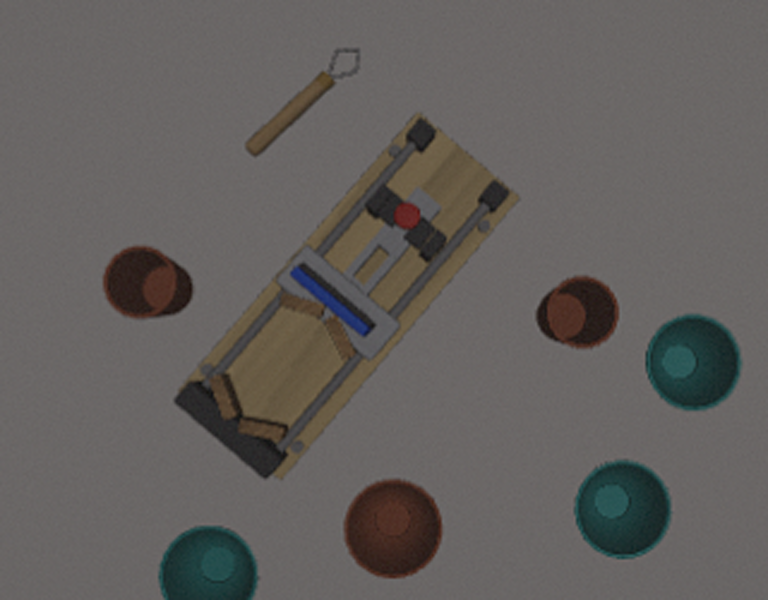

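View pics/scene0.png

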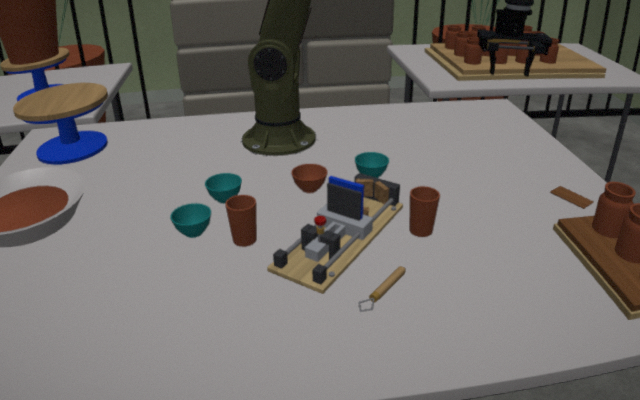

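The top view shows the jig running from the head (crop 225,430) to the pin cap (407,215). The blue plate's top edge runs from (291,270) to (370,332), and the scene view agrees. Next I'll compute the frame.

```bash
python3 - <<'E'
from h import *
c=viewer.get_calibration('top')
P=lambda x,y,z: onplane(c,(150+x/2.4,80+y/2.4),z)
a,b,d=P(420,113,.012),P(519,199,.012),P(280,479,.012)
print('bed',a,b,d,np.linalg.norm(a-b),np.linalg.norm(b-d))
cap=P(407,215,.094)
im=viewer.read_camera('top').astype(int); r,g,bl=im[...,0],im[...,1],im[...,2]
m=((bl>1.8*r)&(bl>1.6*g)&(bl>60)).astype(np.uint8)
red=((r>2.2*g)&(r>2.2*bl)&(r>90))
ys,xs=np.where(red); print('red n',len(xs)); cap2=onplane(c,(xs.mean(),ys.mean()),.094)
ys,xs=np.where(m); print('blue',len(xs)); (pc,sz,an)=cv2.minAreaRect(np.c_[xs,ys].astype(np.float32)); print(pc,sz,an)
box=cv2.boxPoints((pc,sz,an)); print(box*2.4-np.array([360,192]));print([onplane(c,q,.13).round(4) for q in box])
u=b-d; u/=np.linalg.norm(u); yaw=np.degrees(np.arctan2(u[1],u[0])); print('yaw',yaw)
for k in(cap,cap2): print('cap',k,'plate face from cap',k-u*.105,'origin')
mid=(a+b)/2; print('origin from bed',mid-u*.2)
s=R.from_euler('xyz',env.get_obs()['tool_rot'],degrees=True).as_matrix(); print(s)
E
```

```text
bed [0.70182052 0.03820006 0.012     ] [ 0.61948366 -0.05866501  0.012     ] [0.34907867 0.16557049 0.012     ] 0.12713064150726613 0.35128395198289375
red n 74
blue 196
(287.0, 205.0) (39.93097686767578, 4.815206050872803) 40.23635482788086
[[288.48828125 273.45935059]
 [295.953125   264.63726807]
 [369.11181641 326.54071045]
 [361.64697266 335.36279297]]
[array([0.5343, 0.1478, 0.13  ]), array([0.5416, 0.1418, 0.13  ]), array([0.4916, 0.0807, 0.13  ]), array([0.4842, 0.0867, 0.13  ])]
yaw -39.66749040609751
cap [0.58976441 0.05045865 0.094     ] plate face from cap [0.50893942 0.11748343 0.094     ] origin
cap [0.59035454 0.05109249 0.094     ] plate face from cap [0.50952955 0.11811726 0.094     ] origin
origin from bed [0.50669972 0.11743376 0.012     ]
[[-9.74838911e-01  2.22910499e-01  8.35283312e-05]
 [ 2.22910509e-01  9.74838903e-01  1.33312066e-04]
 [-5.17100076e-05  1.48577132e-04 -9.99999988e-01]]
```

>>> apply_moves([
  [-0.18,-0.17,0,0,0,0,0],
  [-0.36,-0.34,0,0,0,0,0],
  [-0.54,-0.5,0,0,0,0,0],
  [-0.72,-0.67,0,0,0,0,0],
  [-0.9,-0.84,0,0,0,0,0],
  [-1,-0.93,0,0,0,0,0],
  [-1,-0.93,0,0,0,0,0],
], grip_force=20)

```text
time_s: 1.55
tool_pos: [0.3021, 0.4038, 0.2031]
tool_rot: [180.0, 0.1, 166.7]
force: [0.1, -0.3, 0.3]
grip_width: 0.0389
grasp_force: 0.0
```

>>> apply_moves([
  [-0.18,-0.17,0,0,0,0,0],
  [-0.36,-0.34,0,0,0,0,0],
  [-0.54,-0.5,0,0,0,0.06,0],
  [-0.72,-0.67,0,0,0,0.12,0],
  [-0.9,-0.84,0,0,0,0.2,0],
  [-1,-0.93,0,0,0,0.26,0],
  [-1,-0.93,0,0,0,0.312,0],
  [-1,-0.93,0,0,0,0.312,0],
  [-1,-0.93,0,0,0,0.312,0],
])

```text
time_s: 2.45
tool_pos: [0.4515, 0.1832, 0.2025]
tool_rot: [180.0, -0.0, 140.5]
force: [0.7, 0.7, -0.3]
grip_width: 0.0005
grasp_force: 0.0
```

>>> apply_moves([
  [-0.12,-0.04,0,0,0,0,0],
  [-0.23,-0.07,0,0,0,0,0],
  [-0.23,-0.07,0.12,0,0,0,0],
  [-0.23,-0.07,0.24,0,0,0,0],
  [-0.23,-0.07,0.36,0,0,0,0],
  [-0.23,-0.07,0.45,0,0,0,0],
  [-0.23,-0.07,0.53,0,0,0,0],
  [-0.23,-0.07,0.53,0,0,0,0],
  [-0.23,-0.07,0.53,0,0,0,0],
])

```text
time_s: 3.35
tool_pos: [0.4782, 0.1427, 0.0967]
tool_rot: [-180.0, -0.0, 140.5]
force: [-0.4, 1.0, 0.5]
grip_width: 0.0002
grasp_force: 0.0
```

```bash
python3 - <<'E'
from h import *
print(env.get_obs()['tool_pos'],env.get_obs()['force'])
a=viewer.read_camera('scene')[:,:,::-1]; b=viewer.read_camera('wrist')[:,:,::-1]
cv2.imwrite('pics/p1.png',np.vstack([cv2.resize(a[120:300,200:440],(400,300)),cv2.resize(b,(400,250))]))
E
```

```text
[0.4781718  0.14270981 0.0967033 ] [-0.39275687  0.98299434  0.46971724]
```

View pics/p1.png

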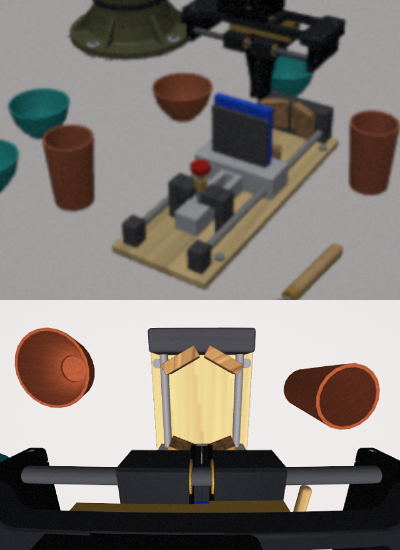

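The fingers are shut, centred and square in front of the blue plate. In the wrist view (lower half) they are at about (200,480), midway between the rails, and both beakers are clear. Pushing now.

>>> apply_moves([
  [-0.05,0,0,0,0,0,0],
  [-0.09,0,0,0,0,0,0],
  [-0.12,0,0,0,0,0,0],
  [-0.15,0,0,0,0,0,0],
  [-0.18,0,0,0,0,0,0],
  [-0.21,0,0,0,0,0,0],
  [-0.24,0,0,0,0,0,0],
  [-0.27,0,0,0,0,0,0],
  [-0.3,0,0,0,0,0,0],
  [-0.33,0,0,0,0,0,0],
  [-0.35,0,0,0,0,0,0],
  [-0.35,0,0,0,0,0,0],
])

```text
time_s: 4.65
tool_pos: [0.531, 0.0983, 0.0964]
tool_rot: [-180.0, -0.2, 140.3]
force: [-6.2, 3.2, 4.6]
grip_width: 0.0001
grasp_force: 3.3
```

```bash
python3 - <<'E'
from h import *
print(env.get_obs()['tool_pos'],env.get_obs()['force'])
a=viewer.read_camera('scene')[:,:,::-1]; b=viewer.read_camera('top')[:,:,::-1]
cv2.imwrite('pics/p2.png',np.vstack([cv2.resize(a[160:300,260:420],(400,350)),cv2.resize(b[120:270,210:450],(400,250))]))
E
```

```text
[0.53098983 0.09831375 0.09641587] [-6.18749128  3.22913037  4.58381118]
```

View pics/p2.png

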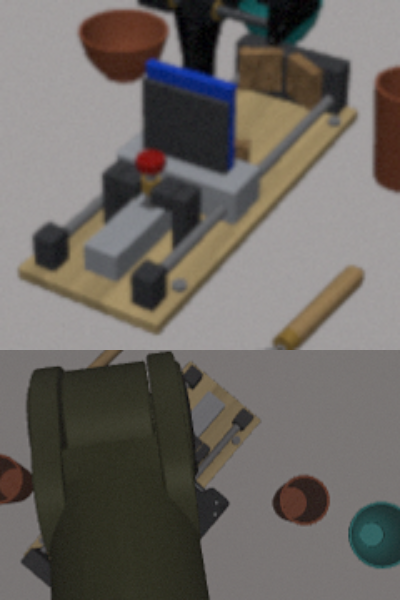

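The jaw has slid back to near the bridge, with about 7 N on the fingers, so the travel is about 38 mm. I'll push 12 mm further.

>>> apply_moves([
  [-0.02,0,0,0,0,0,0],
  [-0.04,0,0,0,0,0,0],
  [-0.06,0,0,0,0,0,0],
  [-0.06,0,0,0,0,0,0],
  [-0.06,0,0,0,0,0,0],
  [-0.06,0,0,0,0,0,0],
])

```text
time_s: 5.35
tool_pos: [0.5395, 0.0915, 0.0963]
tool_rot: [-179.9, -0.3, 140.4]
force: [-6.2, 4.7, 4.1]
grip_width: 0.0004
grasp_force: 3.6
```

```bash
python3 - <<'E'
from h import *
o=env.get_obs();p=o['tool_pos'];print(p,o['force'],'jigx',(p-[.509,.1175,0])@[.77,-.638,0])
a=viewer.read_camera('scene')
c=viewer.get_calibration('scene').copy()
r,g,b=[a[...,i].astype(int) for i in range(3)]
m=(r>2.2*g)&(r>2.2*b)&(r>90); m[:200]=0; ys,xs=np.where(m); print('red',len(xs),xs.mean(),ys.mean())
cv2.imwrite('pics/p3.png',cv2.resize(a[160:300,260:420,::-1],(640,560)))
E
```

```text
[0.53945736 0.09145442 0.09630572] [-6.15785186  4.68097825  4.13097219] jigx 0.04006924566859655
red 66 319.75757575757575 223.13636363636363
```

View pics/p3.png

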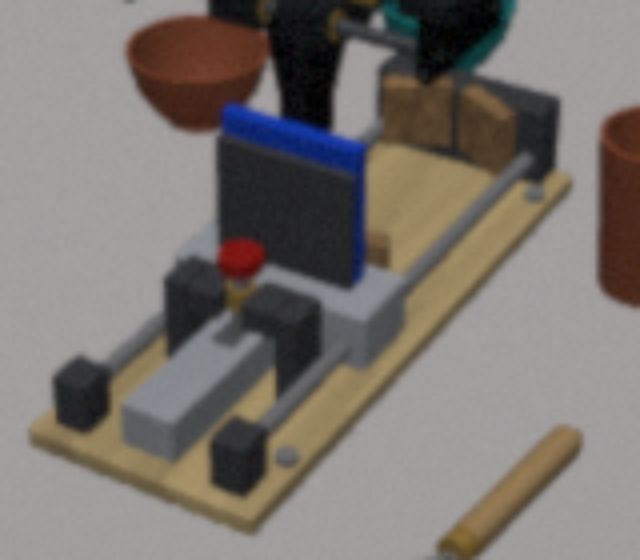

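The plate now stands close behind the red cap (242,258). I'll check whether the pin has dropped by comparing with the first picture.

```bash
python3 - <<'E'
import cv2,numpy as np
a=cv2.imread('pics/scene0.png').astype(int);b,g,r=a[...,0],a[...,1],a[...,2]
m=(r>2.2*g)&(r>2.2*b)&(r>90); m[:200]=0;m[:,:300]=0;m[:,340:]=0; ys,xs=np.where(m); print(len(xs),xs.mean(),ys.mean())
E
```

```text
57 319.719298245614 218.91228070175438
```

The cap moved down 4.2 px, which is about 10 mm, so the pin has dropped. I'll push 4 mm more for margin, then back off and lift.

>>> apply_moves([
  [-0.02,0,0,0,0,0,0],
  [-0.02,0,0,0,0,0,0],
  [-0.02,0,0,0,0,0,0],
  [0.0,0,0,0,0,0,0],
  [0.03,0,0,0,0,0,0],
  [0.06,0,0,0,0,0,0],
  [0.1,0,0,0,0,0,0],
  [0.15,0,0,0,0,0,0],
  [0.2,0,0,0,0,0,0],
  [0.2,0,0,0,0,0,0],
  [0.25,0,0,0,0,0,0],
  [0.25,0,-0.15,0,0,0,0],
  [0.25,0,-0.3,0,0,0,0],
  [0.25,0,-0.45,0,0,0,0],
  [0.25,0,-0.6,0,0,0,0],
  [0.25,0,-0.6,0,0,0,0],
])

```text
time_s: 7.0
tool_pos: [0.5056, 0.1219, 0.221]
tool_rot: [179.6, 0.2, 140.3]
force: [0.2, 0.1, -0.6]
grip_width: 0.0003
grasp_force: 0.0
```

```bash
python3 - <<'E'
from h import *
o=env.get_obs();print(o['tool_pos'],o['force'])
a=viewer.read_camera('scene')
r,g,b=[a[...,i].astype(int) for i in range(3)]
m=(r>2.2*g)&(r>2.2*b)&(r>90); m[:200]=0; ys,xs=np.where(m); print('red',len(xs),xs.mean(),ys.mean())
cv2.imwrite('pics/p4.png',cv2.resize(a[160:300,260:420,::-1],(640,560)))
# predicted plate top-edge pixels for travel t
c=viewer.get_calibration('scene');f=200/np.tan(np.radians(c['fov_y'])/2)
for t in(0,.036,.05):
  for y in(-.04,.04):
    w=np.array([.509,.1175,.13])+t*np.array([.77,-.638,0])+y*np.array([.638,.77,0])
    q=rot(c['orientation']).T@(w-c['position']);u=np.array([q[0],-q[1]])/-q[2];u*=1+c['k1']*(u@u)
    px=u*f+[c['cx'],c['cy']];print(t,y,((px-[260,160])*4).round())
E
```

```text
[0.50555598 0.12191449 0.22100043] [ 0.1995308   0.07931871 -0.63890123]
red 59 319.89830508474574 223.23728813559322
0 -0.04 [280.  55.]
0 0.04 [415.  94.]
0.036 -0.04 [243.  84.]
0.036 0.04 [381. 125.]
0.05 -0.04 [228.  96.]
0.05 0.04 [367. 137.]
```

View pics/p4.png

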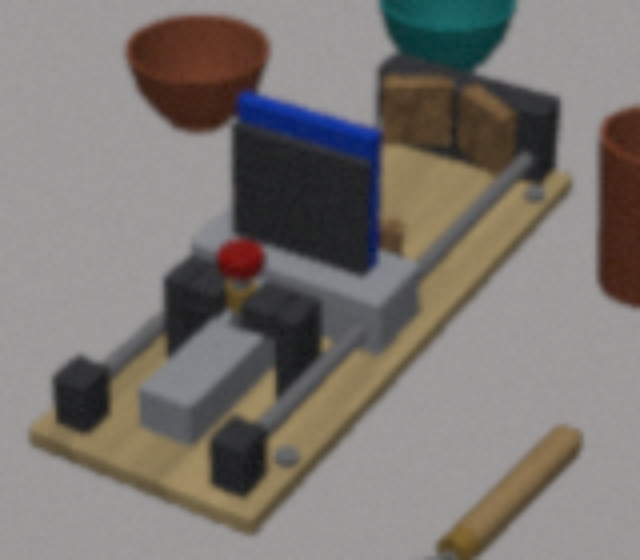

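The plate's top corner sits at (381,128), and the prediction for 36 mm is (381,125). The pin cap is still down and the hand is clear at z = 0.22.

```bash
python3 -c "
from cell import env
print(env.sign_off())"
```

```text
the job is handed in; nothing more can be done
None
```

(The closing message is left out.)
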